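Find the float's heavy end and stand it on the test ramp

ROBOT

A 6-joint arm with a two-finger parallel gripper is mounted at the origin on a cart in front of the work surface, level with it; the furniture and walls round the work are solid. World frame = base frame: x ahead of the robot, y to its left, z up, the work surface at z = 0. Lengths are in mm, angles in degrees, forces in N, time in s.
With the tool pointing down it reaches from about 300 to 875 mm from the base axis. Payload 6.4 kg.
Tool frame: the origin (TCP) lies between the finger pads; the fingertips stand 8 mm ahead of it and the grasp point (between the pads) lies 11 mm behind it; z points along the fingers, y is the direction in which the jaws open and shut (so a half turn about z gives the same grasp; the last joint's range is limited). The gripper opens to 85 mm and grips with 20 to 120 N. Pads are 22 mm wide; open, the fingers measure 114 mm over their backs; the gripper's body (76 mm by 85 mm) begins 54 mm behind the grasp point. The pads swing forward as they close: fully open they stand 13 mm farther back than shut.
Start: joints at [-83.096, 10.359, 92.074, -0, 77.567, -11.82], TCP at [184.599, -544.577, 239.288] pointing down, gripper open.
Joint ranges: [-171.53, 171.53], [-51.25, 118.39], [17.06, 147.69], [-65.23, 245.23], [0, 150.52], [-178.68, 178.68]. Speed limits (degrees/s): [147.25, 147.25, 172.46, 180, 180, 180].

INTERFACE

Orientations are given as a 3x3 rotation matrix whose columns are the frame's x, y, z axes.
In Python, from station import robot, eyes gives the robot as it stands. The module is installed in compiled form; this text tells all that it offers. Calls block until the motion is done:
- robot.move_to(position, orientation): joint-space move of the TCP to a pose.
- robot.line_to(position, attitude=None, v=150, force_limit=None): straight line of the TCP; attitude=None keeps the orientation; v is the mean speed in mm/s. With force_limit (N) it stops when the force on the tool has changed by that much, and returns True; else False.
- robot.goto_joints(angles): joint-space move.
- robot.set_gripper(opening, strength=None): finger opening in mm; strength is the grip in N (None keeps the last); returns when the fingers have stopped.
- robot.dwell(seconds).
- robot.solve_ik(position, orientation): joint angles nearest the present ones, or None.
- eyes.get_image(name): name is "scene" or "top"; returns a dict with "color" (480x640x3 uint8, red, green, blue), "fx", "fy", "cx", "cy" (pixels), "k1" (the pictures are not rectified: a ray, as slopes to the right and down, at radius r is drawn at 1 + k1 r^2 times it, then the intrinsics apply), "xyz" and "orientation" of the camera in the world. Camera axes: x right, y up, looking along -z (the intrinsics and any distortion apply to the point x, -y, -z); pixel columns grow to the right and rows downward; lengths in mm; the calibration is good to about 2 mm. A picture is of the moment at which its call begins. There is no depth.
A pose or a line that the arm cannot do raises robot.MotionError and nothing moves.
- robot.close_job(): hands the job in, once; it reports no verdict.
Readings, each from a call of its own:
- robot.get_clock(): time.
- robot.get_q(): joint angles.
- robot.get_qd(): joint speeds.
- robot.get_joint_efforts(): joint torques, N m.
- robot.get_tool_pos(): TCP position.
- robot.get_orientation(): TCP orientation.
- robot.get_contact_force(): force on the tool from outside, world axes, zero at the start.
- robot.get_ft_torque(): the same for the moment, N m.
- robot.get_gripper_width(): finger opening in mm.
Only numpy, scipy, OpenCV 4.12 (cv2) and the standard library are available. Lean on these libraries where they do the work, as an engineer would, in place of code of your own. Each camera call takes 0.05 s, during which the arm holds its last target.

TASK

One end of the orange-and-white float lying on the bench is weighted, but the two ends look alike: lift it by one end to find out which end is heavy. Then stand the float on its heavy end, in the middle of the sloping grey plate of the blue test ramp, leaning it square to the slope so that its foot is flat before you let go, and leave it standing there by itself. Leave the jar, the timer, the bottle and the tip box where they are.

Things in the scene. Friction and masses are not known exactly. Their poses are not given: they have to be found in the camera images.
- float_centre (a point): centre of the loose float, a dumb-bell 180 mm long along its own x; it starts lying, axis 24 mm above the bench. Alike both ways from the middle: a white stem 26 to 29 mm thick; a square orange cap 30 mm long, 48 x 48 mm across, centred 69 mm from the middle; a round white foot 47 mm across, 6 mm thick, its flat face 90 mm from the middle. About 0.33 kg in all
- cap_a (a point): centre of the square cap at the float's -x end, 21 mm from that foot's face. On its two upright sides (own +-y) a round steel pip 10 mm across stands out 4 mm at the middle (56 mm over both pips): pinched by the pips, the float hangs and swings about their line in a light grip (20 N), not in a firm one (80 N). One cap, which one changes from run to run, hides about 0.27 kg of lead; the other nearly nothing
- cap_b (a point): centre of the square cap at the float's +x end, outwardly like cap_a in everything. Raised 20 mm in a light grip, the heavy end weighs 3 N or more, the light end about 1 N, the far end staying on the bench. Stood on the ramp the float is stable on its heavy end and topples off its light end; let go well off square to the plate, it rocks over too
- ramp_plate: the sloping light grey plate, 120 x 120 mm, on top of the blue test ramp, which is fixed to the bench. Origin at the centre of its top face, 42 mm above the bench; its x runs uphill (away from the robot), y along the level direction, z is the normal of the face. It slopes 11 degrees, the low edge (31 mm high) towards the robot, the high edge 53 mm high
- amber_jar: brown jar with black cap, 52 mm in diameter, 89 mm high, a bystander; origin under its centre
- timer: white timer 62 x 65 x 18 mm, a bystander; origin under its centre
- media_bottle: clear bottle with blue cap, 66 mm in diameter, 139 mm high, a bystander; origin under its centre
- tip_box: blue pipette tip box 84 x 122 x 68 mm, a bystander; origin under its centre

How it is judged (in metres and radians):
On the way:
1. one end or the whole of the float has been lifted at least 10 mm off the bench (height (world z) of any of cap_a, cap_b above 0.034 m), for 0.2 s.
At the end, for the whole second after the job is handed in: the float stands by itself at rest with its foot flat on the ramp's plate: its axis within 0.08 rad of the plate's normal, its centre 83 to 97 mm above the face and within 40 mm of the plate's middle both uphill and across. Only the heavy end down stays so (angle between the x axis of float_centre and the z axis of ramp_plate, either way round below 0.08 rad and z of float_centre in the frame of ramp_plate between 0.083 and 0.097 m and x of float_centre in the frame of ramp_plate between -0.04 and 0.04 m and y of float_centre in the frame of ramp_plate between -0.04 and 0.04 m and linear speed of float below 0.02 m/s and angular speed of float below 0.2 rad/s); the robot touches nothing.
It fails at once if the brown jar is moved more than 30 mm (distance of amber_jar from where it was at the start of the episode above 0.03 m).
It fails at once if the timer is moved more than 30 mm (distance of timer from where it was at the start of the episode above 0.03 m).
It fails at once if the bottle is moved more than 30 mm (distance of media_bottle from where it was at the start of the episode above 0.03 m).
It fails at once if the tip box is moved more than 30 mm (distance of tip_box from where it was at the start of the episode above 0.03 m).
It also fails if it takes over 61 s, if anything falls off the work surface, if the arm or the gripper's body presses on something with over 40 N, if the wrist force passes 120 N, or if a joint passes its speed limit or range.

## Working session

There is one attempt and no reset: what is moved stays moved. The work goes in short steps, each a Python script; the robot and the scene stay as the last script left them, time stands still between calls to the robot, and variables do not carry over. Pictures are saved under pics/ and viewed, and the job is handed in when it is done.

```bash
mkdir -p pics; cat > h.py <<'E'
import numpy as np, cv2
from station import robot, eyes
def grab(n,tag):
    d=eyes.get_image(n); cv2.imwrite(f'pics/{tag}.png',d['color'][:,:,::-1]); return d
def K(d): return np.array([[d['fx'],0,d['cx']],[0,d['fy'],d['cy']],[0,0,1.]])
def ray(d,uv):
    n=cv2.undistortPoints(np.array(uv,float).reshape(-1,1,2),K(d),np.array([d['k1'],0,0,0,0.])).reshape(-1,2)
    c=np.c_[n[:,0],-n[:,1],-np.ones(len(n))]
    return np.array(d['xyz']),c@np.array(d['orientation']).T
def onz(d,uv,z):
    o,r=ray(d,uv); return o+r*((z-o[2])/r[:,2])[:,None]
def proj(d,P):
    c=(np.atleast_2d(P)-np.array(d['xyz']))@np.array(d['orientation'])
    n=np.c_[c[:,0]/-c[:,2],-c[:,1]/-c[:,2]]; r2=(n**2).sum(1)[:,None]
    n=n*(1+d['k1']*r2); return np.c_[n[:,0]*d['fx']+d['cx'],n[:,1]*d['fy']+d['cy']]
def tri(d1,u1,d2,u2):
    o1,r1=ray(d1,u1);o2,r2=ray(d2,u2);r1=r1[0];r2=r2[0]
    s=np.linalg.lstsq(np.c_[r1,-r2],o2-o1,rcond=None)[0]
    a=o1+s[0]*r1;b=o2+s[1]*r2; return (a+b)/2,np.linalg.norm(a-b)
E
python3 - <<'E'
from h import *
import pickle
a=grab('scene','s0');b=grab('top','t0');pickle.dump((a,b),open('v0.pkl','wb'))
for d in(a,b):print(d['xyz'],np.round(d['orientation'],3),d['fx'],d['k1'])
print(robot.get_clock(),robot.get_orientation(),robot.get_contact_force())
E
```

```text
[1673.96041127 1098.23089206  802.81730106] [[-0.724 -0.301  0.621]
 [ 0.69  -0.313  0.653]
 [-0.003  0.901  0.434]] 548.6321703250405 -0.025589342025118207
[ 349.69268088  -42.85851536 1353.25120543] [[ 0.104  0.97  -0.218]
 [-0.995  0.102 -0.021]
 [ 0.002  0.219  0.976]] 532.6618453397845 -0.1511539156079042
0.1 [[ 9.47076622e-01  3.21007531e-01 -1.93437496e-04]
 [ 3.21007435e-01 -9.47075404e-01  1.55108215e-03]
 [ 3.14709156e-04 -1.53108851e-03 -9.99998778e-01]] [ 0.09443841 -0.42613426 -0.88008417]
```

View pics/s0.png

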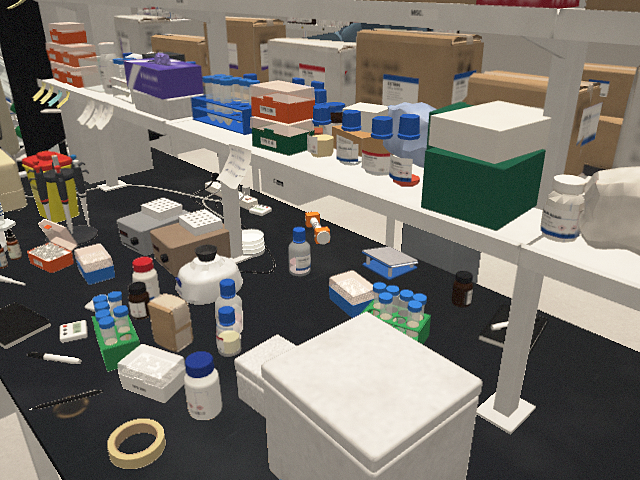

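View pics/t0.png

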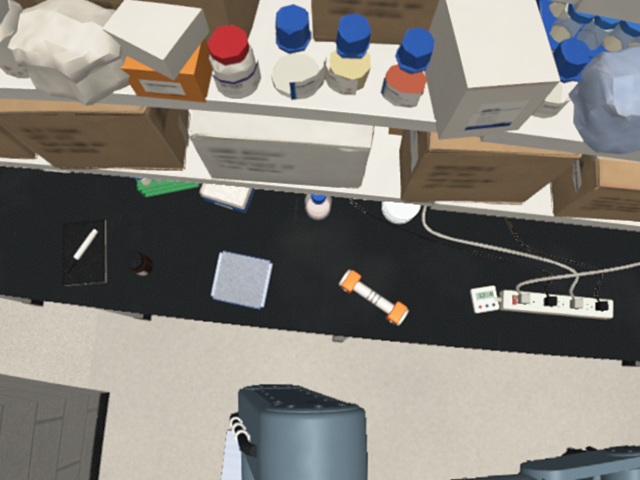

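```bash
python3 - <<'E'
from h import *
import pickle
a,b=pickle.load(open('v0.pkl','rb'))
c1=cv2.resize(b['color'][220:340,190:430,::-1],None,fx=3.3,fy=3.3,interpolation=cv2.INTER_CUBIC)
c2=cv2.resize(a['color'][200:320,280:480,::-1],None,fx=4,fy=4,interpolation=cv2.INTER_CUBIC)
cv2.imwrite('pics/tc0.png',c1);cv2.imwrite('pics/sc0.png',c2[:480])
for d in(b,a):
    hsv=cv2.cvtColor(d['color'],cv2.COLOR_RGB2HSV)
    m=cv2.inRange(hsv,(8,150,120),(22,255,255))
    n,l,s,c=cv2.connectedComponentsWithStats(m)
    for i in range(1,n):
        if s[i,4]>15 and 180<c[i][1]<340: print(s[i],c[i])
E
```

```text
[341 270  20  23 227] [350.95594714 280.6123348 ]
[387 301  20  23 233] [396.71244635 311.97424893]
[305 212  15  15 130] [311.20769231 217.44615385]
[314 226  16  18  84] [320.0952381  231.54761905]
[ 42 254  31  18 199] [ 57.51256281 262.83919598]
```

View pics/tc0.png

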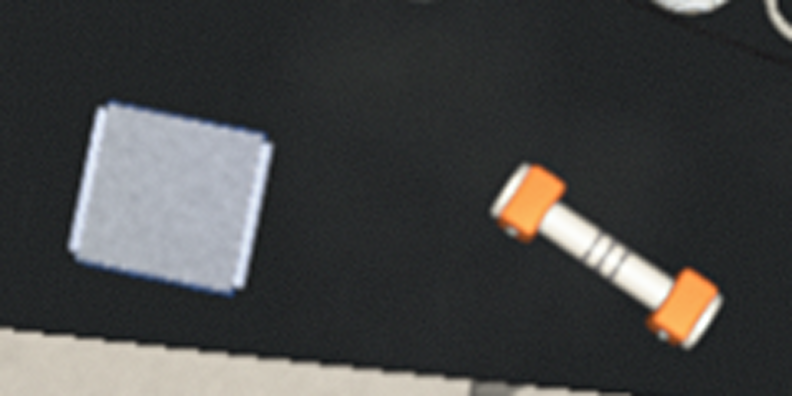

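View pics/sc0.png

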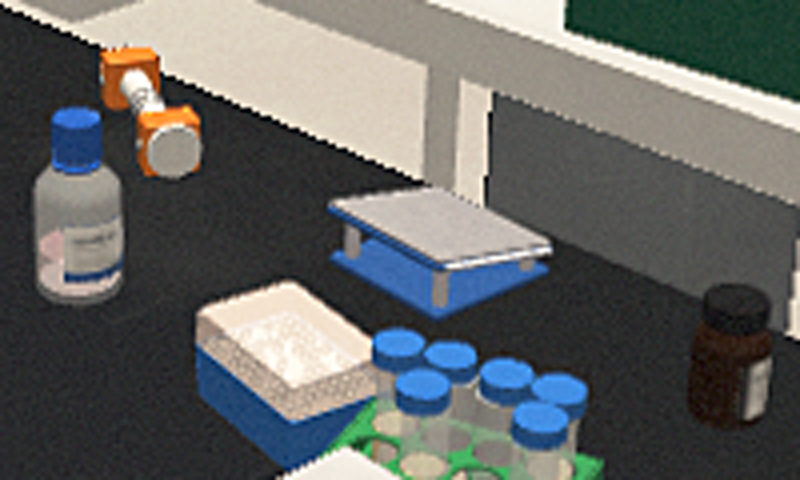

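```bash
python3 - <<'E'
from h import *
import pickle
a,b=pickle.load(open('v0.pkl','rb'))
def up(d,x0,x1,y0,y1,f=8):
    return cv2.resize(d['color'][y0:y1,x0:x1],None,fx=f,fy=f,interpolation=cv2.INTER_CUBIC),f
def back(p,x0,y0,f): return (np.array(p)+.5)/f-.5+[x0,y0]
# caps top face in top view
im,f=up(b,330,420,260,335)
hsv=cv2.cvtColor(im,cv2.COLOR_RGB2HSV); 
m=cv2.inRange(hsv,(5,110,225),(25,255,255))
n,l,s,c=cv2.connectedComponentsWithStats(m)
T=[]
for i in range(1,n):
    if s[i,4]>2000:
        cn=cv2.findContours((l==i).astype(np.uint8),0,2)[0][0]; r=cv2.minAreaRect(cn)
        p=back(r[0],330,260,f); box=back(cv2.boxPoints(r),330,260,f)
        X=onz(b,p,48)[0];B=onz(b,box,48); T.append(X[:2])
        print(p,X,np.linalg.norm(B[1]-B[0]),np.linalg.norm(B[2]-B[1]))
D=T[1]-T[0];print('sep',np.linalg.norm(D),np.degrees(np.arctan2(D[1],D[0])))
# whole mask silhouettes
# orange in scene tri
for uvt,uvs in (((350.96,280.6),(320.1,231.5)),((396.7,312),(311.2,217.4))):
    print('tri',tri(b,uvt,a,uvs))
# plate top view
im,f=up(b,205,280,240,320)
hsv=cv2.cvtColor(im,cv2.COLOR_RGB2HSV)
m=cv2.inRange(hsv,(0,0,110),(179,75,255))
cn=max(cv2.findContours(m,0,2)[0],key=cv2.contourArea)
eps=cv2.approxPolyDP(cn,40,True).reshape(-1,2); q=back(eps,205,240,f);print('plate top',q, onz(b,q,42))
r=cv2.minAreaRect(cn);print(back(cv2.boxPoints(r),205,240,f))
im,f=up(a,355,425,240,285)
hsv=cv2.cvtColor(im,cv2.COLOR_RGB2HSV)
m=cv2.inRange(hsv,(0,0,110),(179,75,255));cv2.imwrite('pics/pm.png',m)
for x,y,z in ((140,263,50),(485,299,18),(317,203,100),(228,195,68)): print(onz(b,(x,y),z))
E
```

```text
[350.83653641 280.30768967] [ 546.86063934 -106.71591096   48.        ] 46.11656424946666 28.770334786092903
[397.22592163 311.98173523] [ 480.37086866 -227.40802689   48.        ] 45.99406479684616 28.522262769254198
sep 137.7950523538963 -118.85054514653991
tri (array([ 550.0427947 , -109.75427676,   35.39212069]), np.float64(5.639604497207067))
tri (array([ 483.07462164, -229.81486932,   28.83681288]), np.float64(2.740518163587862))
plate top [[219.4375 252.0625]
 [212.5625 297.9375]
 [263.0625 306.6875]
 [271.9375 263.1875]] [[584.2251887  228.75582164  42.        ]
 [467.43036763 229.52832532  42.        ]
 [459.73989412 101.80976336  42.        ]
 [570.10037639  93.18348828  42.        ]]
[[209.03691292 298.24745178]
 [219.24705124 249.38464165]
 [273.3046875  260.68026733]
 [263.09454727 309.54307556]]
[[533.18353495 425.50874577  50.        ]]
[[ 537.80706094 -454.4590181    18.        ]]
[[720.51494181  -4.29397642 100.        ]]
[[727.76357355 223.16502022  68.        ]]
```

View pics/pm.png

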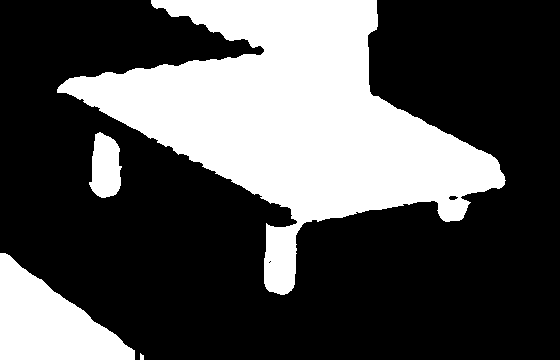

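```bash
python3 - <<'E'
from h import *
import pickle
a,b=pickle.load(open('v0.pkl','rb'))
C={'HL':((219.3,250.8),(391.8,266.3)),'HR':((272.4,262),(362.3,250.8)),'LL':((210.8,298),(417.8,261.8))}
for k,(t,s) in C.items(): print(k,tri(b,t,a,s))
Pt={}
for k,t,z in (('HL',(219.3,250.8),53.4),('HR',(272.4,262),53.4),('LL',(210.8,298),30.5),('LR',(263.1,307.8),30.5)): Pt[k]=onz(b,t,z)[0]; print(k,Pt[k])
c=sum(Pt.values())/4; print('c',c, 'scene px',proj(a,c),'top',proj(b,c))
u=(Pt['HL']+Pt['HR']-Pt['LL']-Pt['LR']); v=Pt['HL']+Pt['LL']-Pt['HR']-Pt['LR']
print('yaw',np.degrees(np.arctan2(u[1],u[0])),np.degrees(np.arctan2(v[1],v[0]))-90,np.linalg.norm(u)/2,np.linalg.norm(v)/2)
yaw=np.radians((np.degrees(np.arctan2(u[1],u[0]))+np.degrees(np.arctan2(v[1],v[0]))-90)/2)
im=a['color'].copy();R=cv2.Rodrigues(np.array([0,0,yaw]))[0]@cv2.Rodrigues(np.array([0,-np.radians(11),0]))[0]
c[2]=42
im2=b['color'].copy()
for sx,sy in((1,1),(1,-1),(-1,-1),(-1,1)):
    P=c+R@[60*sx,60*sy,0]; 
    print(sx,sy,np.round(P,1),proj(a,P),proj(b,P))
# shelf edge
E
```

```text
HL (array([586.37181631, 227.20549696,  50.45357352]), np.float64(1.5729609679503918))
HR (array([571.0445981 ,  93.63086762,  46.11261736]), np.float64(4.429738505528162))
LL (array([470.08413843, 235.14099717,  25.14960516]), np.float64(5.828626530501915))
HL [585.33824965 227.20188695  53.4       ]
HR [571.27445291  91.22245537  53.4       ]
LL [467.8109228  236.32955143  30.5       ]
LR [457.96901348 102.64602233  30.5       ]
c [520.59815971 164.34997902  41.95      ] scene px [[390.0967904  254.36856095]] top [[241.23813844 279.66633107]]
yaw -5.087676301819185 -5.066045381813353 118.11409643285378 135.3602555594173
1 1 [584.6 218.9  53.4] [[390.31619504 264.18316601]] [[222.50856386 251.4386915 ]]
1 -1 [574.   99.4  53.4] [[362.36434315 249.51016879]] [[269.27663172 260.59718537]]
-1 -1 [456.6 109.8  30.6] [[389.89827621 245.43290412]] [[260.18204274 308.02428365]]
-1 1 [467.2 229.3  30.6] [[417.94922045 259.2176615 ]] [[213.50478167 298.53342296]]
```

```bash
cat >> h.py <<'E'
C1=np.array([546.9,-106.7,24]);C2=np.array([480.4,-227.4,24])
def down(yawdeg):
    t=np.radians(yawdeg);y=np.array([np.cos(t),np.sin(t),0]);z=np.array([0,0,-1.]);return np.c_[np.cross(y,z),y,z]
A0=-28.85
def st(): print('t',round(robot.get_clock(),2),'tcp',np.round(robot.get_tool_pos(),1),'F',np.round(robot.get_contact_force(),2),'M',np.round(robot.get_ft_torque(),3),'w',round(float(robot.get_gripper_width()),1))
def arc(pip0,e,a0,a1,n,v=80,dz=-14):
    # pip0 lying pip position, e unit dir toward far end; rotate about far foot rim
    P=pip0+159*e; P[2]=pip0[2]-23.5
    for th in np.radians(np.linspace(a0,a1,n+1)[1:]):
        rel=e*(-159*np.cos(th)+23.5*np.sin(th)); z=159*np.sin(th)+23.5*np.cos(th)
        p=P+rel; p[2]+=z+dz; robot.line_to(p,v=v)
E
python3 - <<'E'
from h import *
import pickle
a,b=pickle.load(open('v0.pkl','rb'))
for z in (300,400,500): print(z,onz(b,[(250,185),(320,192),(400,200)],z))
for p,R in ((C1+[0,0,-14],down(A0)),(C1+[0,0,80],down(A0)),(C2+[0,0,150],down(A0)),(C1+[0,0,150],down(A0)),(np.array([500,165,190]),down(-95))):
    q=robot.solve_ik(p,R);print(None if q is None else np.round(q,1))
E
```

```text
300 [[ 685.76600452  132.40735712  300.        ]
 [ 685.60312907  -14.13952462  300.        ]
 [ 686.08793133 -180.66900182  300.        ]]
400 [[ 653.85782137  115.76689456  400.        ]
 [ 653.71040998  -16.86622369  400.        ]
 [ 654.14918313 -167.58470761  400.        ]]
500 [[ 621.94963822   99.12643201  500.        ]
 [ 621.8176909   -19.59292275  500.        ]
 [ 622.21043492 -154.50041341  500.        ]]
[-23.2  26.2 102.   -0.   51.8   5.6]
[-23.2  17.3 100.7  -0.   62.    5.6]
[-38.1   8.8 101.9  -0.   69.3  -9.3]
[-23.2  12.   98.1  -0.   69.9   5.6]
[  5.3   7.1 101.8  -0.   71.1 100.3]
```

Shelf edge lies past x≈620; clear. Pinch the first end lightly and weigh it.

```bash
python3 - <<'E'
from h import *
R=down(A0)
robot.move_to(C1+[0,0,90],R)
robot.set_gripper(85,20)
robot.line_to(C1+[0,0,-14],v=120)
robot.dwell(.2);st()
robot.set_gripper(40,20);robot.dwell(.2);st()
F0=robot.get_contact_force()[2]
e=(C2-C1)/np.linalg.norm(C2-C1)
arc(C1,e,0,8.5,2,v=50);robot.dwell(.5);st()
print(robot.get_contact_force()[2]-F0)
grab('top','t1');grab('scene','s1')
E
python3 - <<'E'
import cv2,numpy as np
a=cv2.imread('pics/t1.png')[220:340,300:460];b=cv2.imread('pics/s1.png')[180:300,250:410]
cv2.imwrite('pics/c1.png',cv2.resize(np.hstack([a,b]),None,fx=2.5,fy=2.5))
E
```

```text
t 3.62 tcp [ 547.5 -106.9   10.9] F [0.46 0.14 0.2 ] M [0.012 0.024 0.062] w 84.7
t 4.23 tcp [ 547.4 -106.9   10.6] F [-1.12  0.75  4.94] M [ 0.047  0.083 -0.021] w 53.4
t 5.52 tcp [ 544.3 -111.2   33.1] F [ 0.53 -0.79 -3.05] M [ 0.009 -0.07  -0.018] w 52.9
-7.993712925403373
```

View pics/c1.png

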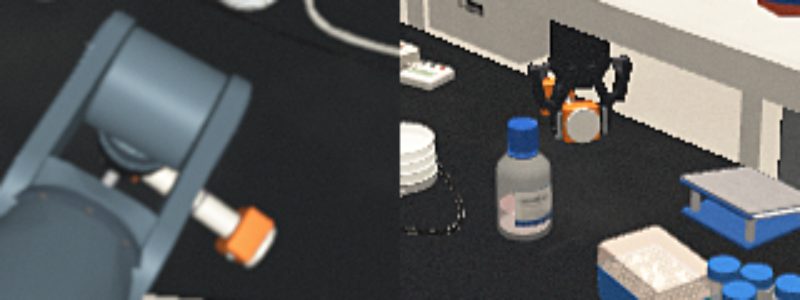

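```bash
python3 - <<'E'
from h import *
R=down(A0)
e=(C2-C1)/np.linalg.norm(C2-C1)
arc(C1,e,8.5,0.3,2,v=50,dz=-12);robot.dwell(.2);st()
robot.set_gripper(85,20)
robot.line_to(C1+[0,0,60],v=150)
d=grab('top','t2')
robot.line_to(C2+[0,0,150],v=250)
robot.dwell(.2)
d=grab('top','t3');s=grab('scene','s3')
import pickle;pickle.dump((s,d),open('v3.pkl','wb'))
im=cv2.resize(d['color'][260:335,330:420],None,fx=8,fy=8,interpolation=cv2.INTER_CUBIC)
m=cv2.inRange(cv2.cvtColor(im,cv2.COLOR_RGB2HSV),(5,110,225),(25,255,255))
for c in cv2.findContours(m,0,2)[0]:
    if cv2.contourArea(c)>1000:
        r=cv2.minAreaRect(c);p=(np.array(r[0])+.5)/8-.5+[330,260];print(p,r,onz(d,p,48))
st()
E
```

```text
t 6.54 tcp [ 547.  -106.9   13. ] F [-0.24  0.55 -2.97] M [ 0.013  0.022 -0.028] w 53.5
[392.3972435  311.36558914] ((502.6779479980469, 414.4247131347656), (36.11383819580078, 117.91063690185547), 23.28606414794922) [[ 480.70452721 -215.42753543   48.        ]]
[350.61151886 280.45737076] ((168.39215087890625, 167.15896606445312), (93.15013122558594, 145.6357421875), 34.15969467163086) [[ 546.43120574 -106.1962343    48.        ]]
t 8.75 tcp [ 480.5 -226.4  173.2] F [-0.1  -0.18  0.05] M [0.034 0.008 0.038] w 85.1
```

View pics/t3.png

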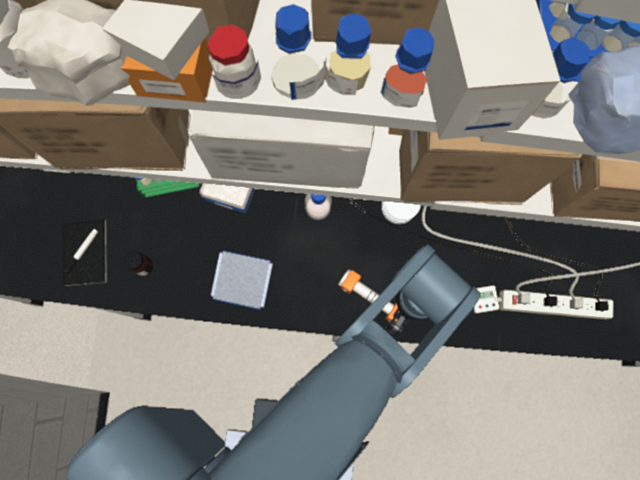

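View pics/s3.png

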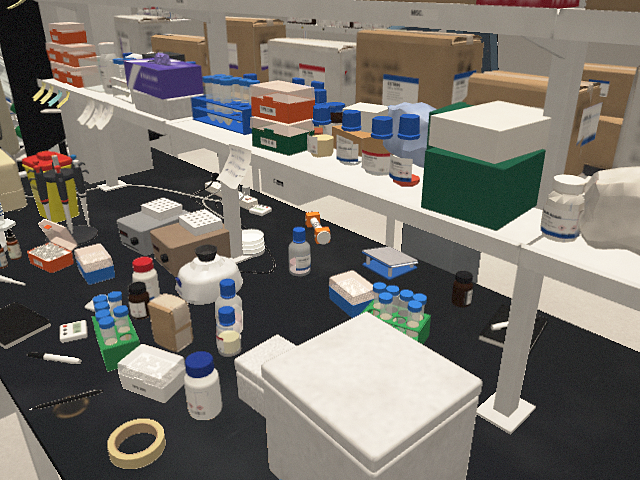

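```bash
python3 - <<'E'
from h import *
e=(C1-C2)/np.linalg.norm(C2-C1)
robot.line_to(C2+[0,0,-12],v=150);robot.dwell(.2);st();F0=robot.get_contact_force()[2]
robot.set_gripper(40,20);robot.dwell(.2);st()
arc(C2,e,0,8.5,2,v=50,dz=-12);robot.dwell(.5);st()
F=robot.get_contact_force()[2]-F0;print('weight',F)
if F>-2:
    for k in range(3):
        arc(C2,e,8.5+k*20,28.5+k*20,3,v=80,dz=-12);st()
    arc(C2,e,68.5,80,2,v=60,dz=-12);robot.dwell(.3);st()
    grab('top','t4');grab('scene','s4')
E
python3 - <<'E'
import cv2,numpy as np
a=cv2.imread('pics/t4.png')[220:340,300:460];b=cv2.imread('pics/s4.png')[150:270,250:410]
cv2.imwrite('pics/c4.png',cv2.resize(np.hstack([a,b]),None,fx=2.5,fy=2.5))
E
```

```text
t 10.18 tcp [ 480.9 -227.8   12.8] F [0.81 0.11 0.14] M [ 0.007 -0.017 -0.043] w 85.0
t 10.79 tcp [ 480.4 -227.4   12.6] F [-2.66  1.29  6.1 ] M [0.194 0.37  0.028] w 53.8
t 12.07 tcp [ 482.8 -222.7   35.1] F [ 0.93  0.2  -2.35] M [ 0.039  0.032 -0.032] w 53.4
weight -2.486149814196766[ WARN:0@0.022] global loadsave.cpp:275 findDecoder imread_('pics/t4.png'): can't open/read file: check file path/integrity
Traceback (most recent call last):
TypeError: 'NoneType' object is not subscriptable
```

```bash
python3 - <<'E'
from h import *
def avg(n=8):
    L=[]
    for i in range(n): robot.dwell(.05);L.append(np.r_[robot.get_contact_force(),robot.get_ft_torque()])
    return np.round(np.mean(L,0),3),np.round(np.std(L,0)[2],3)
print(avg()); p=np.array(robot.get_tool_pos())
robot.line_to(p+[0,0,8],v=40);robot.dwell(.3);print(avg());st()
grab('top','t4');grab('scene','s4')
E
python3 - <<'E'
import cv2,numpy as np
a=cv2.imread('pics/t4.png')[220:340,300:460];b=cv2.imread('pics/s4.png')[150:270,250:410]
cv2.imwrite('pics/c4.png',cv2.resize(np.hstack([a,b]),None,fx=2.5,fy=2.5))
E
```

```text
(array([-0.002,  0.511, -1.315,  0.03 , -0.018,  0.024]), np.float64(0.49))
(array([-0.742, -1.226, -0.568, -0.239,  0.154,  0.025]), np.float64(0.431))
t 13.53 tcp [ 482.9 -222.9   43.3] F [-1.27 -1.78 -1.1 ] M [-0.233  0.156  0.062] w 53.5
```

View pics/c4.png

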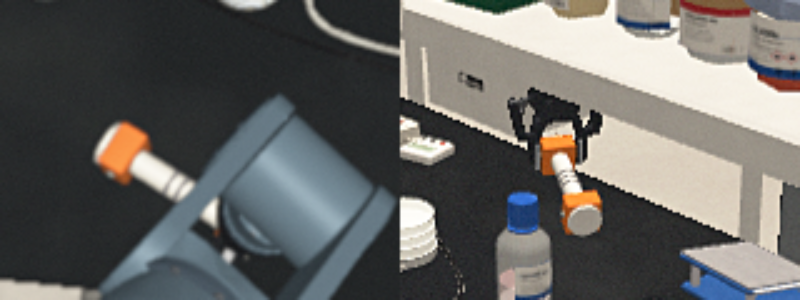

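C2 averages about 1 N against about 3 N for C1, so C1 is the heavy end. I'll stand the float up on C1 by following the arc.

```bash
python3 - <<'E'
from h import *
e=(C1-C2)/np.linalg.norm(C2-C1)
arc(C2,e,12,32,2,v=80,dz=-12);st()
arc(C2,e,32,52,2,v=80,dz=-12);st()
arc(C2,e,52,72,2,v=80,dz=-12);st()
arc(C2,e,72,84,1,v=60,dz=-12);robot.dwell(.3);st()
grab('top','t5');grab('scene','s5')
E
python3 - <<'E'
import cv2,numpy as np
a=cv2.imread('pics/t5.png')[220:340,300:460];b=cv2.imread('pics/s5.png')[150:270,250:410]
cv2.imwrite('pics/c5.png',cv2.resize(np.hstack([a,b]),None,fx=2.5,fy=2.5))
E
```

```text
t 14.66 tcp [ 498.5 -195.1   93.1] F [-0.39 -0.5  -0.64] M [-0.216 -0.049 -0.099] w 53.2
t 15.66 tcp [ 519.1 -157.3  128.4] F [ 0.48 -0.54 -0.07] M [-0.089  0.012  0.025] w 53.1
t 16.66 tcp [ 544.3 -111.1  146.9] F [-0.11 -0.99 -0.17] M [-0.081  0.028  0.031] w 53.7
t 17.67 tcp [560.2 -82.4 148.9] F [ 0.03  0.17 -4.2 ] M [-0.029  0.058 -0.01 ] w 53.5
```

View pics/c5.png

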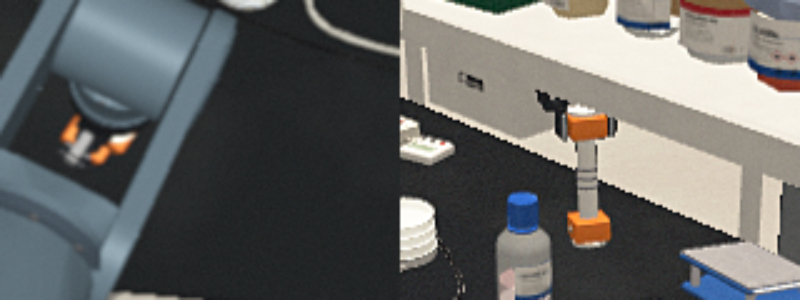

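```bash
python3 - <<'E'
from h import *
L=[robot.get_contact_force()[2] for i in range(6) if robot.dwell(.05) is None];print(np.mean(L))
p=np.array(robot.get_tool_pos())
print(robot.line_to(p+[0,0,-10],v=20,force_limit=6));robot.dwell(.3);st()
grab('scene','s6')
robot.set_gripper(40,80);robot.dwell(.3);st()
robot.line_to(np.array(robot.get_tool_pos())+[0,0,60],v=100);robot.dwell(.3);st()
L=[robot.get_contact_force()[2] for i in range(6) if robot.dwell(.05) is None];print(np.mean(L))
d=grab('scene','s7');import pickle;pickle.dump(d,open('v7.pkl','wb'))
E
python3 - <<'E'
import cv2,numpy as np
a=cv2.imread('pics/s6.png')[150:270,250:410];b=cv2.imread('pics/s7.png')[130:250,250:410]
cv2.imwrite('pics/c7.png',cv2.resize(np.hstack([a,b]),None,fx=2.5,fy=2.5,interpolation=cv2.INTER_CUBIC))
E
```

```text
nan
True
t 18.6 tcp [560.6 -82.3 148.5] F [-1.16  0.22  5.41] M [0.024 0.117 0.016] w 53.8
t 19.17 tcp [560.7 -82.6 149.1] F [-0.78  0.19  9.35] M [-0.061  0.503  0.022] w 50.3
t 20.24 tcp [560.4 -82.5 208.5] F [ 0.61 -0.69 -3.67] M [-0.049  0.033  0.012] w 50.7
nan
  return _methods._mean(a, axis=axis, dtype=dtype,
  ret = ret.dtype.type(ret / rcount)
```

View pics/c7.png

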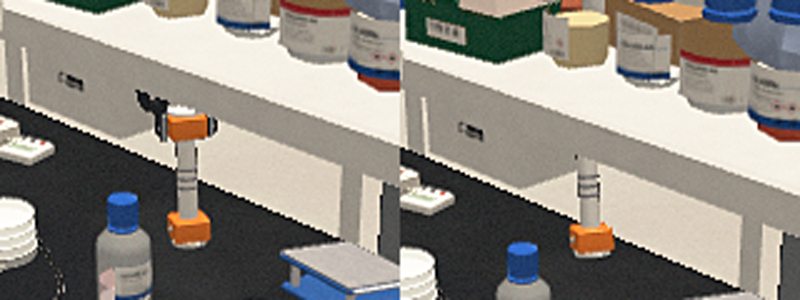

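```bash
cat >> h.py <<'E'
psi=np.radians(-5.1);sl=np.radians(11);CP=np.array([520.6,164.4,42.])
N=np.array([-np.sin(sl)*np.cos(psi),-np.sin(sl)*np.sin(psi),np.cos(sl)])
def platepose():
    y=-np.array([-np.sin(psi),np.cos(psi),0]);z=-N;return np.c_[np.cross(y,z),y,z]
E
python3 - <<'E'
from h import *
R=platepose();p=CP+N*(148.5+30)
print(R,p,robot.solve_ik(p,R),robot.solve_ik(p-30*N,R))
c=np.array(robot.get_tool_pos())
robot.line_to(c+[-15,0,40],v=150)
robot.move_to(p+30*N,R)
robot.line_to(p,v=100);robot.dwell(.4);st()
print(robot.get_orientation(),[robot.get_contact_force()[2] for i in range(3)])
import pickle;pickle.dump((grab('scene','s8'),grab('top','t8')),open('v8.pkl','wb'))
E
python3 - <<'E'
import cv2,numpy as np
a=cv2.imread('pics/t8.png')[200:340,160:320];b=cv2.imread('pics/s8.png')[150:290,310:470]
cv2.imwrite('pics/c8.png',cv2.resize(np.hstack([a,b]),None,fx=2.5,fy=2.5,interpolation=cv2.INTER_CUBIC))
E
```

```text
[[ 0.97774099 -0.0888943   0.1900536 ]
 [-0.08726106 -0.99604107 -0.01696183]
 [ 0.190809   -0.         -0.98162718]] [486.67543328 167.42768692 217.22045225] [  7.19336418  -3.00153532 109.56086071  -2.62013951  62.71137973
 103.27611241] [  7.03862337  -0.23350477 110.5270447   -2.68364192  58.9743729
 103.30599121]
t 23.35 tcp [486.8 167.5 217.6] F [-0.26  1.06 -3.67] M [-0.004  0.342  0.029] w 50.3
[[ 9.77628279e-01 -8.87875385e-02  1.90682253e-01]
 [-8.71725326e-02 -9.96050578e-01 -1.68581292e-02]
 [ 1.91425960e-01 -1.41271088e-04 -9.81507046e-01]] [np.float64(-3.671302150681097), np.float64(-3.671302150681097), np.float64(-3.671302150681097)]
```

View pics/c8.png

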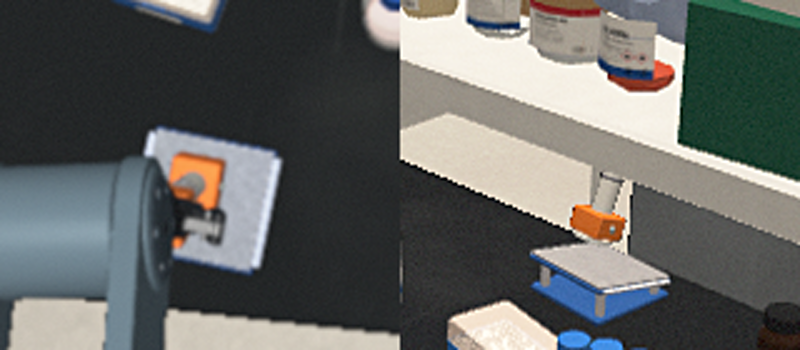

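```bash
python3 - <<'E'
from h import *
import pickle
s,t=pickle.load(open('v8.pkl','rb'))
tcp=np.array([486.8,167.5,217.6]);z=np.array([0.1907,-0.0169,-0.9815])
for k in (127.5,):
  P=tcp+z*k;print('pred',proj(s,P))
hsv=cv2.cvtColor(s['color'],cv2.COLOR_RGB2HSV);m=cv2.inRange(hsv,(5,130,80),(22,255,255))
n,l,st_,c=cv2.connectedComponentsWithStats(m)
for i in range(1,n):
  if st_[i,4]>40 and 340<c[i][0]<450: print(st_[i],c[i])
# corners prediction for hull centre
xs=np.array([.9777,-.0872,.1908]);ys=np.array([-.0889,-.996,0])
Q=np.array([tcp+z*(127.5+15*a)+24*b*xs+24*g*ys for a in(-1,1) for b in(-1,1) for g in(-1,1)])
q=proj(s,Q);print('box',q.min(0),q.max(0))
for d in (-5,5):
  th=np.radians(d);zz=z*np.cos(th)+xs*np.sin(th);pp=tcp-10.5*z
  print(d,proj(s,pp+zz*138))
E
```

```text
pred [[393.22731534 238.4497361 ]]
[332 125  58  31 433] [359.21939954 139.43648961]
[393 174  27  12 113] [408.53982301 180.9380531 ]
[378 232  22  15 209] [388.20574163 238.8277512 ]
box [381.10779295 230.41533051] [405.4384409  246.75674591]
-5 [[396.02613398 237.90695546]]
5 [[390.46773032 238.66690184]]
```

```bash
python3 - <<'E'
from h import *
import pickle
s,t=pickle.load(open('v8.pkl','rb'))
tcp=np.array([486.8,167.5,217.6]);z=np.array([0.1907,-0.0169,-0.9815]);xs=np.array([.9777,-.0872,.1908]);ys=np.array([-.0889,-.996,0])
def box(tcp,z,xs,ys,d,k=127.5):
    Q=np.array([tcp+z*(k+15*a)+24*b*xs+24*g*ys for a in(-1,1) for b in(-1,1) for g in(-1,1)])
    q=proj(d,Q);return np.round(np.r_[q.min(0),q.max(0)],1)
def obs(img,x0,x1,y0,y1):
    hsv=cv2.cvtColor(img,cv2.COLOR_RGB2HSV);m=cv2.inRange(hsv,(5,110,60),(22,255,255))
    n,l,S,c=cv2.connectedComponentsWithStats(m)
    for i in range(1,n):
        x,y,w,h,A=S[i]
        if A>40 and x0<c[i][0]<x1 and y0<c[i][1]<y1: print('  obs',x-.5,y-.5,x+w-.5,y+h-.5,A)
print('s8',box(tcp,z,xs,ys,s));obs(s['color'],340,450,200,260)
print('t8',box(tcp,z,xs,ys,t));obs(t['color'],200,280,240,300)
R=down(A0)
for nm,p in(('s6',[560.6,-82.3,148.5]),('s7',[560.4,-82.5,208.5]),('s5',[560.2,-82.4,148.9])):
    im=cv2.imread(f'pics/{nm}.png')[:,:,::-1].copy();p=np.array(p)
    print(nm,box(p,R[:,2],R[:,0],R[:,1],s),'top',box(p,R[:,2],R[:,0],R[:,1],s,-10.5));obs(im,290,370,160,260)
    # robust: observed bottom
E
```

```text
s8 [381.1 230.4 405.4 246.8]
  obs 377.5 231.5 399.5 246.5 214
t8 [224.5 268.5 250.  292.7]
  obs 226.5 260.5 249.5 283.5 308
s6 [315.4 231.2 333.3 247.2] top [315.  192.2 333.5 207.8]
  obs 316.5 195.5 332.5 206.5 149
  obs 316.5 233.5 334.5 247.5 183
s7 [315.2 214.5 333.4 230.4] top [314.7 174.4 333.5 189.8]
  obs 317.5 218.5 335.5 231.5 183
s5 [315.5 231.  333.4 247. ] top [315.  192.  333.5 207.7]
  obs 315.5 194.5 332.5 206.5 147
  obs 316.5 232.5 334.5 247.5 188
```

The float sits about 7° off the tool axis because I stopped the stand-up arc at 84°. I'll measure the angle from both views and compensate.

```bash
python3 - <<'E'
from h import *
import pickle
s,t=pickle.load(open('v8.pkl','rb'))
tcp=np.array([486.8,167.5,217.6]);z=np.array([0.1907,-0.0169,-0.9815]);xs=np.array([.9777,-.0872,.1908]);ys=np.array([-.0889,-.996,0])
pip=tcp-10.5*z
for d in range(0,13,2):
    th=np.radians(d);zz=z*np.cos(th)+xs*np.sin(th);xx=xs*np.cos(th)-z*np.sin(th)
    Q=np.array([pip+zz*(138+15*a)+24*b*xx+24*g*ys for a in(-1,1) for b in(-1,1) for g in(-1,1)])
    f=lambda D:np.round(np.r_[proj(D,Q).min(0),proj(D,Q).max(0)],1)
    print(d,f(s),f(t))
# top face inner cap (visible stem-side face) centroid
a=t['color'][250:300,215:265,::-1];cv2.imwrite('pics/c9.png',cv2.resize(np.hstack([a,s['color'][205:255,365:415,::-1]]),None,fx=7,fy=7,interpolation=cv2.INTER_CUBIC))
E
```

```text
0 [381.1 230.4 405.4 246.8] [224.5 268.5 250.  292.7]
2 [379.9 230.8 404.4 246.7] [224.9 266.4 250.4 290.9]
4 [378.7 231.1 403.4 246.5] [225.3 264.3 250.7 289.1]
6 [377.6 231.2 402.4 246.3] [225.7 262.1 251.  287.2]
8 [376.4 230.8 401.3 246.4] [226.1 260.  251.4 285.4]
10 [375.3 230.5 400.3 246.6] [226.4 258.  251.6 283.6]
12 [374.2 230.1 399.3 246.7] [226.8 255.9 251.9 281.8]
```

View pics/c9.png

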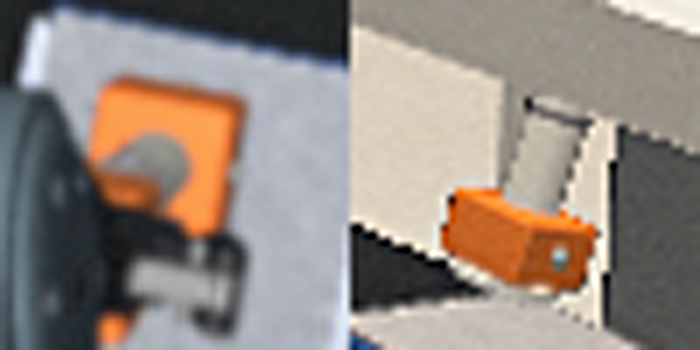

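```bash
python3 - <<'E'
from h import *
import pickle
R=platepose();d=np.radians(7);x,y,z=R.T
z2=z*np.cos(d)-x*np.sin(d);x2=x*np.cos(d)+z*np.sin(d);R2=np.c_[x2,y,z2]
pip=CP+159*N
robot.line_to(pip+20*N+10.5*z2,R2,v=80);robot.dwell(.2);st()
hit=robot.line_to(pip-8*N+10.5*z2,v=20,force_limit=5);robot.dwell(.2);st()
tc=np.array(robot.get_tool_pos());h=(tc-10.5*z2-CP)@N;print(hit,'pip height over plate',h)
pickle.dump((grab('scene','s10'),grab('top','t10')),open('v10.pkl','wb'))
robot.set_gripper(40,20);robot.dwell(.3);st()
pickle.dump((grab('scene','s11'),grab('top','t11')),open('v11.pkl','wb'))
E
python3 - <<'E'
import cv2,numpy as np
L=[]
for k in (10,11):
  a=cv2.imread(f'pics/t{k}.png')[230:320,200:280];b=cv2.imread(f'pics/s{k}.png')[190:280,350:430];L+= [a,b]
cv2.imwrite('pics/c10.png',cv2.resize(np.hstack(L),None,fx=2.5,fy=2.5,interpolation=cv2.INTER_CUBIC))
E
```

```text
t 23.93 tcp [487.  167.5 207.4] F [ 0.03  0.59 -3.45] M [0.027 0.216 0.024] w 50.4
t 25.08 tcp [490.8 167.1 187.5] F [-1.28 -0.3   5.55] M [0.014 0.27  0.012] w 50.3
True pip height over plate 158.95835050074578
t 25.7 tcp [490.8 167.1 187.5] F [-1.2  0.   5.6] M [0.096 0.324 0.016] w 50.3
```

View pics/c10.png

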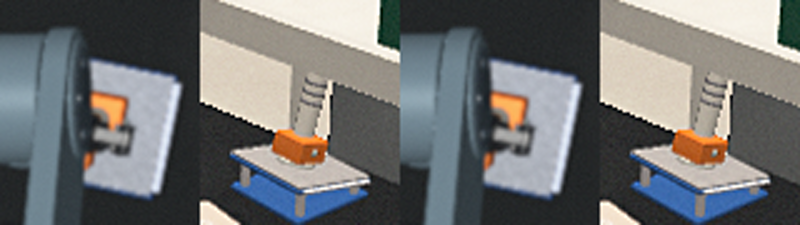

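```bash
python3 - <<'E'
from h import *
robot.set_gripper(54,20);robot.dwell(.3);st()
p=np.array(robot.get_tool_pos())
print(robot.line_to(p-4*N,v=15,force_limit=4));robot.dwell(.2);st()
import pickle
pickle.dump((grab('scene','s12'),grab('top','t12')),open('v12.pkl','wb'))
E
python3 - <<'E'
import cv2,numpy as np
L=[]
for k in (10,12):
  a=cv2.imread(f'pics/t{k}.png')[230:320,200:280];b=cv2.imread(f'pics/s{k}.png')[190:280,350:430];L+= [a,b]
cv2.imwrite('pics/c12.png',cv2.resize(np.hstack(L),None,fx=2.5,fy=2.5,interpolation=cv2.INTER_CUBIC))
E
```

```text
t 26.32 tcp [491.4 167.1 188.1] F [-1.81  0.01  7.97] M [-0.107  0.132  0.042] w 54.3
True
t 26.73 tcp [493.4 167.1 188.4] F [-0.69 -0.36  5.89] M [-0.124  0.073 -0.004] w 54.1
```

View pics/c12.png

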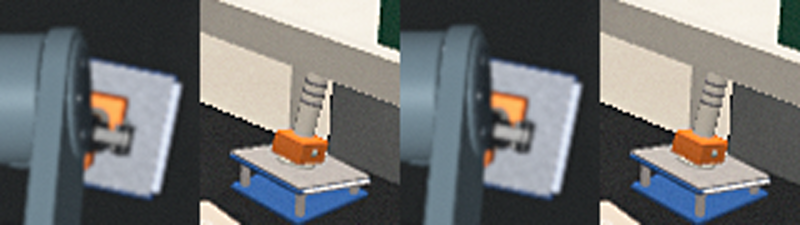

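```bash
python3 - <<'E'
from h import *
import pickle
R=platepose();x,y,z=R.T
T=np.array(robot.get_orientation());tc=np.array(robot.get_tool_pos());pip=tc-10.5*T[:,2]
print('pip in plate',(pip-CP)@x,(pip-CP)@-y,(pip-CP)@N)
for k in (10,12):
    s,t=pickle.load(open(f'v{k}.pkl','rb'))
    hsv=cv2.cvtColor(s['color'],cv2.COLOR_RGB2HSV);m=cv2.inRange(hsv,(5,110,60),(22,255,255))
    n,l,S,c=cv2.connectedComponentsWithStats(m)
    for i in range(1,n):
        if S[i,4]>40 and 350<c[i][0]<430 and c[i][1]>220: print('obs',S[i,:2]-.5,S[i,:2]+S[i,2:4]-.5,c[i])
for xo in(-6,0,6):
    Q=np.array([CP+xo*x+N*(21+15*a)+24*b*x+24*g*y for a in(-1,1) for b in(-1,1) for g in(-1,1)])
    print(xo,proj(s,Q).min(0),proj(s,Q).max(0))
for tilt in(-4,0,4): # stem direction
    th=np.radians(tilt);n=N*np.cos(th)+x*np.sin(th)
    q=proj(s,np.array([CP+40*n,CP+100*n]));v=q[1]-q[0];print('stem',tilt,np.degrees(np.arctan2(v[0],-v[1])))
b=s['color'][190:280,350:430,::-1];cv2.imwrite('pics/c13.png',cv2.resize(b,None,fx=6.5,fy=6.5,interpolation=cv2.INTER_CUBIC))
E
```

```text
pip in plate 2.334904779070548 0.27032293455292833 159.37888915701078
obs [378.5 241.5] [401.5 255.5] [389.26576577 248.56756757]
obs [378.5 241.5] [400.5 255.5] [389.20179372 248.6367713 ]
-6 [380.75612072 239.55492964] [404.87988618 256.06435497]
0 [379.35425803 239.74311534] [403.52376952 256.29778058]
6 [377.94589729 239.9321611 ] [402.16129514 256.53230283]
stem -4 13.941191047377144
stem 0 11.200108583087346
stem 4 8.357673351351558
```

View pics/c13.png

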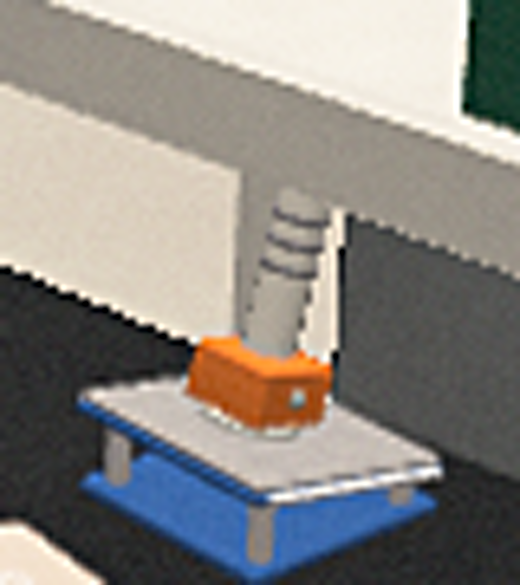

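```bash
python3 - <<'E'
from h import *
import pickle
robot.set_gripper(60);robot.dwell(.2);st();robot.set_gripper(85);robot.dwell(.3);st()
p=np.array(robot.get_tool_pos())
robot.line_to(p+110*N,v=80);st()
p=np.array(robot.get_tool_pos())
robot.line_to(p+[-80,-130,20],v=150);robot.dwell(.5);st()
pickle.dump((grab('scene','s14'),grab('top','t14')),open('v14.pkl','wb'))
E
python3 - <<'E'
import cv2,numpy as np
a=cv2.imread('pics/t14.png')[190:340,120:500];b=cv2.imread('pics/s14.png')[160:310,290:500]
cv2.imwrite('pics/c14.png',cv2.resize(np.hstack([a,b]),None,fx=1.35,fy=1.35,interpolation=cv2.INTER_CUBIC))
E
```

```text
t 27.26 tcp [491.9 167.1 186.7] F [-0.38  0.44  0.57] M [ 0.012  0.073 -0.005] w 59.7
t 27.93 tcp [492.  167.1 186.9] F [-0.33 -0.92 -0.48] M [ 0.002  0.063 -0.048] w 85.1
t 29.46 tcp [470.8 168.9 294.3] F [ 0.78 -0.11  0.29] M [-0.031 -0.01  -0.03 ] w 85.2
t 31.13 tcp [390.9  39.  314.2] F [-0.69  0.19 -0.06] M [0.005 0.086 0.031] w 85.2
```

View pics/c14.png

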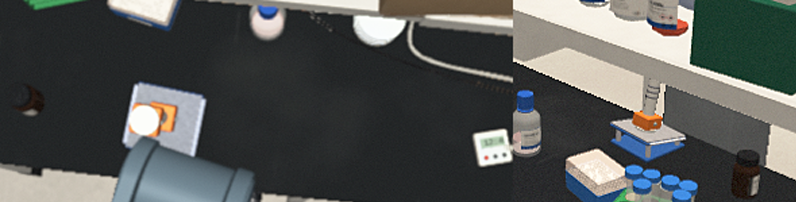

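```bash
python3 - <<'E'
from h import *
import pickle
s,t=pickle.load(open('v14.pkl','rb'));s0,t0=pickle.load(open('v0.pkl','rb'))
R=platepose();x,y,_=R.T
print('pred',proj(t,CP+180*N),proj(t,CP+69*N+69*N))
im=t['color'];m=cv2.inRange(cv2.cvtColor(im,cv2.COLOR_RGB2HSV),(0,0,225),(179,40,255))[250:300,200:260]
n,l,S,c=cv2.connectedComponentsWithStats(m);i=1+np.argmax(S[1:,4]);px=c[i]+[200,250];print(S[i],px)
P=onz(t,px,42+180*N[2])[0];d=P-CP;print('top foot in plate x,y',d@x,-(d@y),'angle',np.degrees([d@x/180,d@y/180]))
robot.dwell(1.0);d2=grab('top','t15')
print('diff',np.abs(d2['color'][230:310,195:280].astype(int)-im[230:310,195:280]).mean())
for nm,(u,v) in dict(jar=(140,263),timer=(485,299),bottle=(317,203),box=(228,195)).items():
    A=d2['color'][v-20:v+20,u-25:u+25].astype(int)-t0['color'][v-20:v+20,u-25:u+25];print(nm,np.abs(A).mean())
E
```

```text
pred [[226.36878461 283.22822942]] [[230.23009662 282.30090934]]
[ 15   4  23  36 413] [225.32929782 277.21307506]
top foot in plate x,y 12.09368469560256 5.17197395689516 angle [ 3.8495394  -1.64629044]
diff 1.5036764705882353
jar 2.0018333333333334
timer 1.7298333333333333
bottle 1.757
box 1.6085
```

```bash
python3 - <<'E'
from h import *
import pickle
s,t=pickle.load(open('v14.pkl','rb'))
R=platepose();x,y,_=R.T
b=t['color'][245:315,205:280,::-1].copy();b=cv2.resize(b,None,fx=7,fy=7,interpolation=cv2.INTER_CUBIC)
for h in(180,159+15,21+15):
    o=[CP+N*h+(24*(np.cos(a)*x+np.sin(a)*y) if h==180 else 24*(np.clip(1.5*np.cos(a),-1,1)*x+np.clip(1.5*np.sin(a),-1,1)*y)) for a in np.linspace(0,6.28,60)]
    q=((proj(t,np.array(o))-[205,245]+.5)*7-.5).astype(int);cv2.polylines(b,[q],True,(0,255,0),1)
cv2.imwrite('pics/c16.png',b)
E
```

```text
(no output)
```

View pics/c16.png

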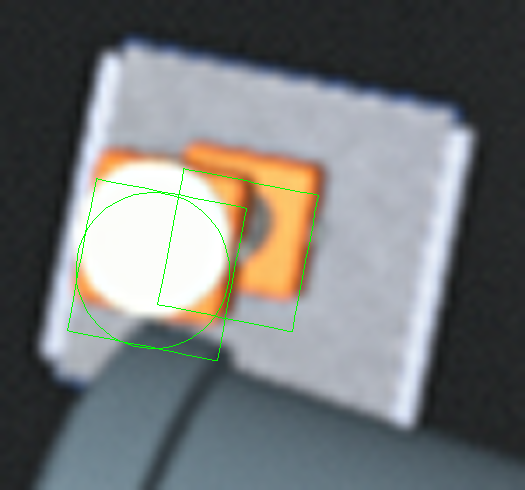

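```bash
python3 - <<'E'
from h import *
print(robot.get_clock());robot.close_job()
E
```

```text
32.2833
the job is handed in; nothing more can be done
```

The float is standing by itself on its heavy end on the ramp plate, and I handed the job in at about 32 s of the 61 s allowed.

**Finding the heavy end:** I lifted each end about 20 mm by its pips in a light grip. The end farther from the robot read about 3 N (one reading). The nearer end first read 2.5 N, which was unclear. Repeated readings there, with about 0.5 N of noise, averaged 1.3 N and then 0.6 N, so I took the far end as heavy.

**Placing it:** I swung the float upright about the heavy end and gripped it firmly. I had stopped that swing about 6° short, so it sat roughly 7° off the tool axis. Both camera views showed this, so I turned the tool to correct it. I then lowered the float square to the plate until it touched, with the pips 159 mm above the face as expected. After easing the grip so the foot could settle flat, I let go and backed away.

**Last checks:**
- **Position:** the top view puts the float about 10 mm uphill of my measured plate centre, within the 40 mm allowed. The tool reading before release suggested only 2 mm, so the two disagree somewhat.
- **Squareness:** the foot end and the top end are offset by the same amount, and the stem angle measured before release matches, so the float is square to the slope as far as I can see. A rough automatic estimate gave 3.8°, but its patch was too tall to be the foot alone, so I discounted it.
- **At rest:** nothing had moved in the picture over the following second, and the gripper was well clear.
- **Other items:** the jar, timer, bottle and tip box look unchanged from the first picture.

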